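Put the check weight away with its like

TASK

One compartment of the two-compartment tray already holds a check weight, the other a rubber stopper. Put the check weight that stands on the bench in front of the tray, near the edge, away in the compartment that holds the weight, standing upright on the tray floor beside it. Set it down rather than dropping it, and leave the weight and the stopper that are already in the tray where they stand.

Things in the scene. Friction and masses are not known exactly. Their poses are not given: they have to be found in the camera images.
- tray: Shallow aluminium tray fixed to the bench, 150 (its x) x 110 (y) mm, rim 12 mm high, walls and floor 3 mm. A divider along y at x = 0 makes two compartments, 70 (x) x 104 (y) mm inside, centred at x = -37 and +37 mm. Origin: centre of the underside; z up; +y points away from the robot. In each one thing stands near y = +28 mm; the free part lies round y = -26 mm.
- stored_weight: Check weight standing in the tray, in one compartment or the other: round, grey-cream metal with a knobbed neck, 28 mm across, 48 mm high. Origin: centre of its underside; z up.
- stored_stopper: Black rubber stopper standing in the tray's other compartment, narrow end down: a cone 34 mm across at the top, 28 mm high. Origin: centre of its underside; z up. (The work lies on the left of the bench; two tall lab machines stand ahead of the robot and to its right, overhanging to within 0.5 m of it: swing past them with the arm drawn in.)
- loose_weight: Check weight to put away, twin of the stored one (28 mm across, 48 mm high, about 200 g). It stands upright on the bench between the tray and the front edge; a brown dropper bottle (27 mm across, 84 mm high) stands to its left or right, 75 mm or more between centres. It can be gripped anywhere on its height. Origin: centre of its underside; z up.
Not all that is in view belongs to the job. Leave any blue look-alike of the stored_stopper alone.

How it is judged:
By the outcome, as a careful person would: the job done as asked, in the order asked, and still so for the second after the job is handed in, with the robot touching nothing.
It also fails if it takes over 32 s, if anything falls off the work surface, if the arm or the gripper's body presses on something with over 40 N, if the wrist force passes 120 N, or if a joint passes its speed limit or range.

ROBOT

A 7-joint arm with a two-finger parallel gripper is mounted at the origin on a cart in front of the work surface, level with it; the furniture and walls round the work are solid. World frame = base frame: x ahead of the robot, y to its left, z up, the work surface at z = 0. Lengths are in mm, angles in rad, forces in N, time in s.
With the tool pointing down it reaches from about 425 to 875 mm from the base axis. Payload 9.9 kg.
Tool frame: the origin (TCP) lies midway between the tips of the shut fingers; the grasp point (between the pads) lies 19 mm behind it; z points along the fingers, y is the line along which they close (so a half turn about z gives the same grasp; the last joint's range is limited). The gripper opens to 85 mm and grips with 20 to 120 N. Pads are 22 mm wide; open, the fingers measure 114 mm over their backs; the gripper's body (76 mm by 85 mm) begins 54 mm behind the grasp point. The pads swing forward as they close: fully open they stand 13 mm farther back than shut.
Start: joints at [-1.369, 0.576, 0.025, 1.437, -0.015, 1.129, -0.057], TCP at [190.292, 647.625, 231.289] pointing down, gripper open.
Joint ranges: [-2.76, 2.76], [-0.34, 2.15], [-1.52, 1.57], [0.19, 2.46], [-1.09, 4.23], [0.17, 1.99], [-2.82, 2.82]. Speed limits (rad/s): [2.22, 2.22, 3.01, 3.01, 3.14, 3.14, 3.14].

INTERFACE

Orientations are given as a unit quaternion [x, y, z, w].
In Python, from station import * gives the robot as it stands.
- The arm moves only by the tool apply_moves, never from a script. Its argument "motion" is text: rows parted by semicolons, each of 5 numbers parted by spaces: the gripper's target within -1 to 1 (shut at 1, half-way at 0, fully open at -1), then the shift along the world's x, y, z in cm, then the turn about the world's z in rad. A call has exactly 5 rows; each row shifts and turns the commanded pose from where the row before left it; what a row does not reach is not made up. A row lasts 1/10 s, in which the tool goes at most 50 mm and 8.59 degrees, less where a joint would pass 70% of its speed; a pose out of reach is approached as far as the arm can. A call with a gripper value outside its range is refused whole. The fingers move at their own pace and stop on an object; "squeeze" is the grip in N (left out, the last holds). Time passes only in rows, so rows that do not move let the fingers close, or fill a call up. It gives the time, the measured TCP pose, the force, the opening and the grip force at its end, in the units of the state.
- observe(): the state, without advancing time (a new reading comes with each control period).
- grab_frame(name): name is "side" or "top"; returns a dict with "color" (420x560x3 uint8, red, green, blue), "fovy" (degrees; the focal length in pixels is half the picture's height over the tangent of half this angle, whatever the lens; pixels are square), "cx", "cy" (the principal point, pixels), "k1" (the pictures are not rectified: a ray, as slopes to the right and down, at radius r is drawn at 1 + k1 r^2 times it, then the intrinsics apply), "extrinsics" (4x4, takes a point from world to camera coordinates). Camera axes: x right, y down, z forward; pixel columns grow to the right and rows downward; lengths in mm; the calibration is good to about 2 mm. A picture is of the moment at which its call begins. There is no depth.
- hand_in(): hands the job in; it is judged then, once.
The state is a dict: "time_s": time; "joint_pos": joint angles; "dq": joint speeds; "tau": joint torques, N m; "eef_pos": TCP position; "ee_rot": TCP orientation; "ft_force": force on the tool from outside, world axes, zero at the start; "moment": the same for the moment, N m; "opening": finger opening in mm; "grip_force": force on a finger pad.
Only numpy, scipy, OpenCV 4.12 (cv2) and the standard library are available. Lean on these libraries where they do the work, as an engineer would, in place of code of your own. Each camera call takes 0.05 s, during which the arm holds its last target. There are 200 camera calls.

## Working session

There is one attempt and no reset: what is moved stays moved. The work goes in short steps, Python scripts to look and compute and a tool call to move; the robot and the scene stay as the last step left them, time stands still between calls to the robot, and variables do not carry over. Pictures are saved under pics/ and viewed, at most 10 in all, crops included, and the job is handed in when it is done.

Besides the shell and the picture viewer there is one more tool, called after "Request:" as name(argument=value, ...) on one line, values as JSON. apply_moves: Moves the arm, as the interface text tells. Its arguments: {"type":"object","properties":{"motion":{"type":"string"},"squeeze":{"type":"number"}},"required":["motion"]}

```bash
mkdir -p pics; cat > h.py <<'E'
from station import *
import numpy as np, cv2
def K(f):
    h,w=f["color"].shape[:2]; F=h/2/np.tan(np.radians(f["fovy"])/2); return F,f["cx"],f["cy"]
def ray(f,u,v):
    F,cx,cy=K(f); d=np.array([(u-cx)/F,(v-cy)/F]); p=d.copy()
    for _ in range(20): p=d/(1+f["k1"]*(p@p))
    E=np.array(f["extrinsics"]); R=E[:3,:3]; return -R.T@E[:3,3], R.T@np.array([p[0],p[1],1])
def onz(f,u,v,z):
    o,d=ray(f,u,v); return o+d*(z-o[2])/d[2]
def proj(f,P):
    E=np.array(f["extrinsics"]); c=E[:3,:3]@np.array(P)+E[:3,3]; p=c[:2]/c[2]; p=p*(1+f["k1"]*(p@p)); F,cx,cy=K(f); return p*F+[cx,cy]
def save(f,n): cv2.imwrite(f"pics/{n}.png",f["color"][:,:,::-1])
E
python3 - <<'E'
from h import *
for n in("top","side"):
    f=grab_frame(n); save(f,n+"1"); print(n,{k:f[k] for k in("fovy","cx","cy","k1")},np.round(f["extrinsics"],3).tolist())
s=observe(); print(s)
E
```

```text
top {'fovy': 55.806644822680596, 'cx': 274.6748730159903, 'cy': 206.66335050566346, 'k1': -0.0977245920093799} [[-0.014, -1.0, 0.001, 215.652], [-0.99, 0.014, -0.137, 535.896], [0.137, -0.003, -0.991, 838.8], [0.0, 0.0, 0.0, 1.0]]
side {'fovy': 48.748271513632226, 'cx': 276.5736144856363, 'cy': 209.66856645015957, 'k1': -0.004391559513569455} [[-0.959, -0.284, -0.006, 581.995], [-0.172, 0.597, -0.783, 2.731], [0.226, -0.75, -0.621, 948.769], [0.0, 0.0, 0.0, 1.0]]
{'time_s': 0.1, 'joint_pos': array([-1.36881133,  0.57646206,  0.02484557,  1.43780842, -0.0150052 ,
        1.12899199, -0.05651751]), 'dq': array([-0.0024358 ,  0.00040993,  0.00082859, -0.00175223, -0.0005396 ,
        0.00026836, -0.00058336]), 'tau': array([ 5.97921971e-03, -7.67307901e+01,  2.25748122e+00, -2.86605889e+01,
        1.56853383e-02,  8.73012847e-03, -3.94450893e-06]), 'eef_pos': array([190.16795458, 647.245681  , 230.52491314]), 'ee_rot': array([ 1.42399527e-01,  9.89808983e-01, -7.39264660e-04, -7.07392237e-05]), 'ft_force': array([-0.39440999,  0.25500343,  0.66457889]), 'moment': array([0.01615738, 0.01724745, 0.02202871]), 'grip_force': 0.0, 'opening': 85.40215606587137}
```

View pics/top1.png

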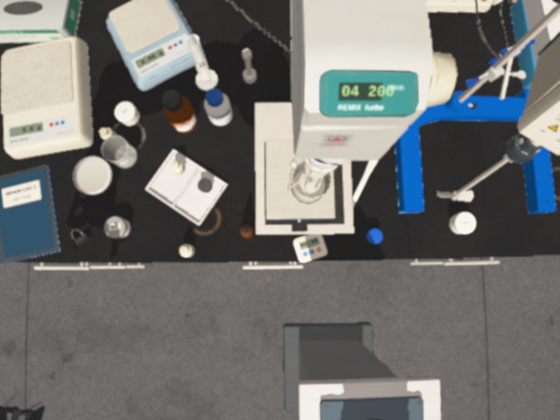

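View pics/side1.png

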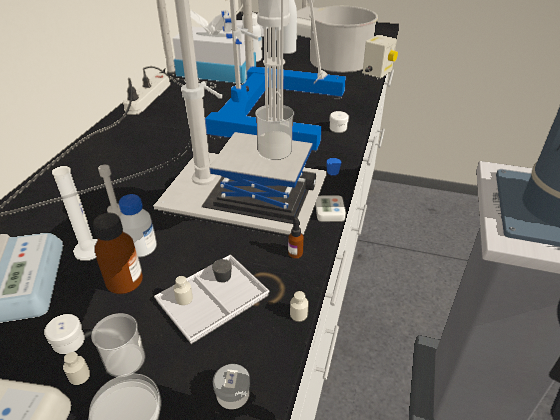

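The top view shows the tray at (187,187), with the stored weight at (178,165) and the stopper at (205,184). Candidates for the loose weight:
- Top (186,251), side (299,307): on the bench between tray and front edge, with the dropper bottle beside it at top (246,232). This fits.
- Side (76,368), top (105,133): left of the tray near the beakers, so it is a distractor.

I'll confirm this in an enlarged crop and measure.

```bash
python3 - <<'E'
from h import *
t=grab_frame("top"); s=grab_frame("side")
a=cv2.resize(t["color"][140:265,135:265],None,fx=3,fy=3,interpolation=2)
b=cv2.resize(s["color"][235:350,145:320],None,fx=2.3,fy=3,interpolation=2)[:375]
im=np.zeros((375,a.shape[1]+b.shape[1],3),np.uint8); im[:,:a.shape[1]]=a; im[:b.shape[0],a.shape[1]:]=b
cv2.imwrite("pics/c1.png",im[:,:,::-1])
for nm,f,roi in(("top",t,(135,140,130,125)),("side",s,(145,235,175,115))):
    x,y,w,h=roi; m=(f["color"][y:y+h,x:x+w].min(2)>110).astype(np.uint8)
    n,l,st,c=cv2.connectedComponentsWithStats(m)
    for i in range(1,n):
        if st[i,4]>20:
            print(nm,st[i],c[i]+[x,y])
            if st[i,4]>800:
                pts=np.argwhere(l==i)[:,::-1].astype(np.float32)+[x,y]
                # tray outline points on z=12
                P=np.array([onz(f,*p,12)[:2] for p in pts],np.float32)
                r=cv2.minAreaRect(P); print(r, cv2.boxPoints(r).round(1).tolist())
E
```

```text
top [119   0  11  95 949] [259.50368809 186.85985248]
((590.2213134765625, 243.3751983642578), (23.255111694335938, 219.16162109375), 89.44561004638672) [[480.5, 232.8000030517578], [699.7000122070312, 230.6999969482422], [699.9000244140625, 253.89999389648438], [480.79998779296875, 256.1000061035156]]
top [  10    9   83   77 3272] [184.93795844 187.00061125]
((592.3326416015625, 412.4450378417969), (158.28347778320312, 118.00479125976562), 55.701332092285156) [[499.0, 380.29998779296875], [596.5, 313.79998779296875], [685.7000122070312, 444.6000061035156], [588.2000122070312, 511.1000061035156]]
top [ 44 105  14  13 147] [185.6462585  250.94557823]
top [108 121  22   4  46] [253.23913043 263.17391304]
side [  0   0  12  21 197] [149.58883249 243.87309645]
side [143   9   9  11  54] [292.09259259 249.74074074]
side [   9   20  116   89 4913] [209.93405251 298.92061877]
((598.70947265625, 412.49993896484375), (154.5140380859375, 131.1928253173828), 55.89105224609375) [[501.1000061035156, 385.29998779296875], [609.7000122070312, 311.70001220703125], [696.2999877929688, 439.70001220703125], [587.7000122070312, 513.2999877929688]]
side [145  56  18  30 425] [298.98588235 306.41176471]
side [165  80  10  35 192] [316.03645833 337.15104167]
```

View pics/c1.png

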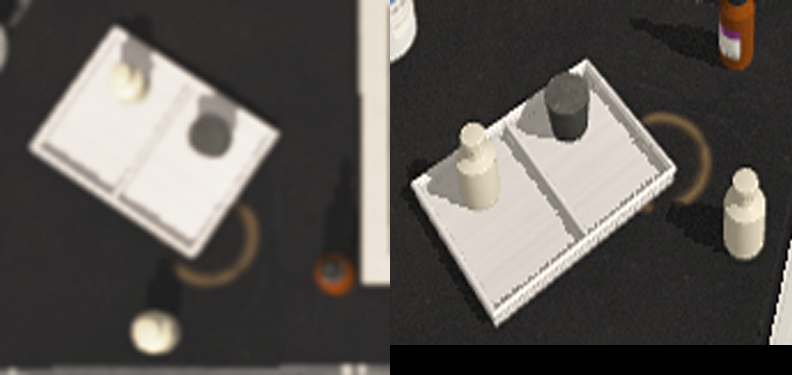

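The crop confirms it: cream knobbed weight at crop (155,332), bottle at (333,273), stored weight in the left compartment. Next I'll measure positions.

```bash
python3 - <<'E'
from h import *
t=grab_frame("top"); s=grab_frame("side")
ct=[(173.3,149),(228,184),(199.7,226),(145.3,188.7)]; cs=[(231-0,255),(268.9,291),(191.5,339),(154.6,296.7)]
# order: top: top,right,bottom,left
A=np.array([onz(t,*p,12)[:2] for p in ct]); print("top",A.round(1).tolist(),A.mean(0))
B=np.array([onz(s,*p,12)[:2] for p in cs]); print("side",B.round(1).tolist(),B.mean(0))
# weight: mask bbox in both views; midline ray intersection
print("w top",onz(t,185.65,250.95,40)[:2], onz(t,185.65,250.95,25)[:2],"side z24",onz(s,298.99,306.4,22)[:2])
for C in(A.mean(0),B.mean(0)):
    for p in((591.5,457),): print(proj(t,[*p,3]),proj(s,[*p,3]))
def tri(a,b):
    (o,d),(p,e)=ray(t,*a),ray(s,*b); k=np.linalg.lstsq(np.c_[d,-e],p-o,rcond=None)[0]; return ((o+d*k[0]+p+e*k[1])/2).round(1)
# knob tops / bottle / stored weight knob
print("loose c",tri((185.65,250.9),(299,300)),"stored", tri((178,167),(183,287)), "bottle",tri((246,231),(296,236)))
for w in ((490,415),(495,420)):
  print(w,[(proj(f,[*w,0]).round(1),proj(f,[*w,48]).round(1)) for f in(t,s)])
E
```

```text
top [[681.7, 443.0], [596.3, 314.3], [500.5, 378.4], [588.4, 506.2]] [591.69629621 410.46960595]
side [[597.7, 320.5], [506.7, 383.1], [590.0, 506.2], [683.2, 447.3]] [594.39191171 414.28274715]
w top [443.72822111 403.45534866] [444.16025772 406.7997754 ] side z24 [448.86353384 408.87134603]
[167.3407373  187.72834739] [204.36141623 317.31555429]
[167.3407373  187.72834739] [204.36141623 317.31555429]
loose c [447.  405.4  33.3] stored [636.6 427.6  28.1] bottle [487.7 271.6  42.8]
(490, 415) [(array([184.8, 231.2]), array([179.9, 229.5])), (array([273. , 312.6]), array([272.7, 292.6]))]
(495, 420) [(array([182.6, 229.1]), array([177.6, 227.3])), (array([269.1, 314.3]), array([268.6, 294.3]))]
```

Request:
apply_moves(motion="-1 3.2 -3.0 0 -0.06; -1 3.2 -3.0 0 -0.06; -1 3.2 -3.0 0 -0.06; -1 3.2 -3.0 0 -0.06; -1 3.2 -3.0 0 -0.07", squeeze=40)

```text
time_s: 0.8
eef_pos: [351.4, 496.3, 231.4]
ee_rot: [0.295, 0.956, 0.0, 0.0]
ft_force: [1.6, -0.1, -0.2]
opening: 85.1
grip_force: 0.0
```

Request:
apply_moves(motion="-1 3.2 -3.0 -2 0; -1 3.2 -3.0 -2 0; -1 3.2 -3.0 -3 0; -1 0 0 -3 0; -1 0 0 0 0")

```text
time_s: 1.3
eef_pos: [443.6, 406.7, 129.7]
ee_rot: [0.295, 0.956, -0.003, -0.001]
ft_force: [-0.9, 1.2, -0.3]
opening: 85.6
grip_force: 0.0
```

```bash
python3 - <<'E'
from h import *
s=grab_frame("side"); cv2.imwrite("pics/s2.png",cv2.resize(s["color"][180:400,140:420],None,fx=2.5,fy=2.5,interpolation=2)[:,:,::-1])
o=observe(); print(o["eef_pos"],o["ee_rot"]); p=o["eef_pos"]; print(proj(s,p)-[140,180],proj(s,[p[0],p[1],0])-[140,180],proj(s,[p[0],p[1],48])-[140,180])
E
```

```text
[443.47572663 408.77259416 131.85914937] [ 0.29367933  0.95590226 -0.00147787 -0.00106492]
[164.53293563  76.79688686] [161.93419799 136.06335022] [162.81134549 116.07027043]
```

View pics/s2.png

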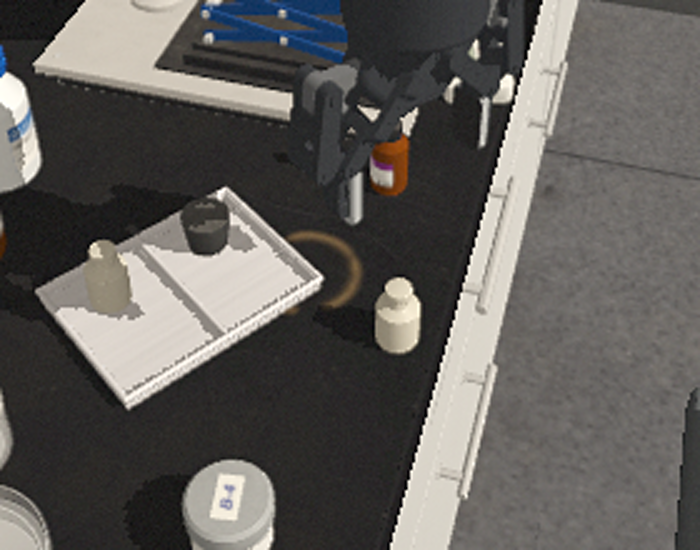

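The side view shows the loose weight at crop (398,317), between and below the open fingertips at (350,220) and (483,143), with the bottle clear at (390,160). The tool is over it to within about 3 mm, so I'll shift slightly, descend and grip.

Request:
apply_moves(motion="-1 0.3 -0.1 -3 0; -1 0 0 -3 0; -1 0 0 -3 0; -1 0 0 -2 0; -1 0 0 -0.8 0")

```text
time_s: 1.85
eef_pos: [446.2, 410.0, 14.8]
ee_rot: [0.292, 0.956, 0.0, -0.0]
ft_force: [0.0, 0.2, -0.2]
opening: 85.6
grip_force: 0.0
```

Request:
apply_moves(motion="0 0 0 0 0; 0 0 0 0 0; 0 0 0 0 0; 0 0 0 0 0; 0 0 0 0 0")

```text
time_s: 2.35
eef_pos: [447.7, 408.6, 15.8]
ee_rot: [0.294, 0.956, 0.0, 0.0]
ft_force: [-0.4, 0.3, 0.2]
opening: 42.7
grip_force: 0.0
```

Request:
apply_moves(motion="1 0 0 0 0; 1 0 0 0 0; 1 0 0 0 0; 1 0 0 0 0; 1 0 0 0 0")

```text
time_s: 2.85
eef_pos: [447.5, 408.4, 15.5]
ee_rot: [0.294, 0.956, 0.0, 0.0]
ft_force: [-1.0, -0.8, 5.1]
opening: 27.0
grip_force: 39.1
```

Request:
apply_moves(motion="1 0 0 2 0; 1 0 0 3 0; 1 0 0 3 0; 1 2 0.8 0 0; 1 3 1 0 0")

```text
time_s: 3.35
eef_pos: [496.6, 427.2, 96.4]
ee_rot: [0.293, 0.956, 0.0, -0.0]
ft_force: [0.5, 0.7, -2.0]
opening: 27.0
grip_force: 39.7
```

Request:
apply_moves(motion="1 3 1 0 0; 1 3 1 0 0; 1 3 1 0 0; 1 0.5 0.1 0 0; 1 0 0 0 0")

```text
time_s: 3.85
eef_pos: [592.8, 456.7, 94.0]
ee_rot: [0.294, 0.956, -0.001, -0.0]
ft_force: [-0.5, -0.2, -2.3]
opening: 26.9
grip_force: 40.0
```

Request:
apply_moves(motion="1 0 0 -2 0; 1 0 0 -2 0; 1 0 0 0 0; 1 0 0 0 0; 1 0 0 0 0")

```text
time_s: 4.35
eef_pos: [592.5, 457.8, 56.5]
ee_rot: [0.293, 0.956, 0.001, 0.0]
ft_force: [0.1, 0.1, -1.7]
opening: 26.8
grip_force: 39.9
```

```bash
python3 - <<'E'
from h import *
s=grab_frame("side"); t=grab_frame("top")
a=cv2.resize(s["color"][210:350,130:320],None,fx=4,fy=4,interpolation=2); cv2.imwrite("pics/s3.png",a[:,:,::-1])
P=np.mean([observe()["eef_pos"] for _ in range(5)],0); print(P,observe()["ee_rot"],observe()["opening"])
for q in ((*P[:2],P[2]-15),(592.3,457.6,3),(592.3,457.6,P[2]-15)): print(q,(proj(s,q)-[130,210])*4)
E
```

```text
[592.75616102 457.83486737  56.48692628] [2.93454146e-01 9.55972714e-01 7.68938482e-04 4.93751927e-04] 26.86785086878606
(np.float64(592.7561610234421), np.float64(457.83486736632756), np.float64(41.48692628004947)) [283.27082423 366.34422141]
(592.3, 457.6, 3) [294.98553783 429.97230515]
(592.3, 457.6, np.float64(41.48692628004947)) [284.61047841 366.14680441]
```

View pics/s3.png

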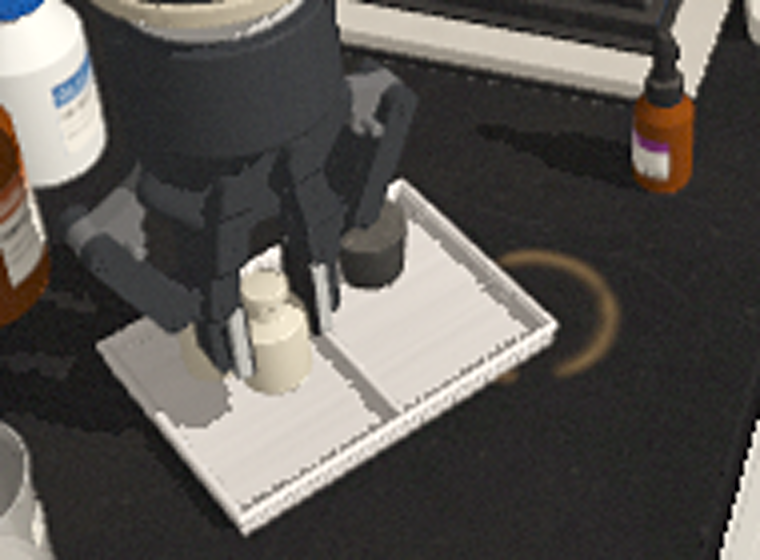

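The held weight is upright at crop (278,345), over the free part of the weight compartment, and the stopper at (375,245) is clear. Now I'll lower it gently.

Request:
apply_moves(motion="1 0 0 -1.5 0; 1 0 0 -1.2 0; 1 0 0 -0.6 0; 1 0 0 -0.2 0; 1 0 0 0 0")

```text
time_s: 4.95
eef_pos: [592.3, 457.3, 19.5]
ee_rot: [0.294, 0.956, -0.0, -0.0]
ft_force: [1.0, 0.5, -1.8]
opening: 27.1
grip_force: 40.0
```

Request:
apply_moves(motion="1 0 0 -0.1 0; 1 0 0 -0.1 0; 1 0 0 -0.1 0; 1 0 0 0 0; 1 0 0 0 0")

```text
time_s: 5.45
eef_pos: [592.8, 457.6, 18.6]
ee_rot: [0.294, 0.956, 0.001, 0.0]
ft_force: [-3.0, -2.2, 8.3]
opening: 26.9
grip_force: 40.9
```

The force shows contact with the tray floor. Releasing and retreating.

Request:
apply_moves(motion="0.25 0 0 0 0; 0.1 0 0 0 0; 0 0 0 0 0; 0 0 0 0 0; 0 0 0 0 0")

```text
time_s: 5.95
eef_pos: [592.4, 457.4, 16.9]
ee_rot: [0.294, 0.956, -0.0, -0.0]
ft_force: [-0.3, 0.5, 0.8]
opening: 43.0
grip_force: 0.0
```

Request:
apply_moves(motion="0 0 0 1 0; 0 0 0 2 0; 0 0 0 3 0; 0 0 0 4 0; 0 0 0 4 0")

```text
time_s: 6.45
eef_pos: [592.2, 457.2, 159.0]
ee_rot: [0.294, 0.956, -0.0, -0.0]
ft_force: [-0.2, 0.3, -0.5]
opening: 42.9
grip_force: 0.0
```

Request:
apply_moves(motion="0 -3 1 1 0; 0 -3 1 0 0; 0 -3 1 0 0; 0 -3 1 0 0; 0 0 0 0 0")

```text
time_s: 6.95
eef_pos: [467.0, 500.8, 168.1]
ee_rot: [0.291, 0.957, 0.001, -0.002]
ft_force: [-0.4, 0.5, 0.2]
opening: 42.7
grip_force: 0.0
```

```bash
python3 - <<'E'
from h import *
s=grab_frame("side"); t=grab_frame("top")
a=cv2.resize(s["color"][210:350,130:320],None,fx=4,fy=4,interpolation=2); cv2.imwrite("pics/s4.png",a[:,:,::-1])
E
```

```text
(no output)
```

View pics/s4.png

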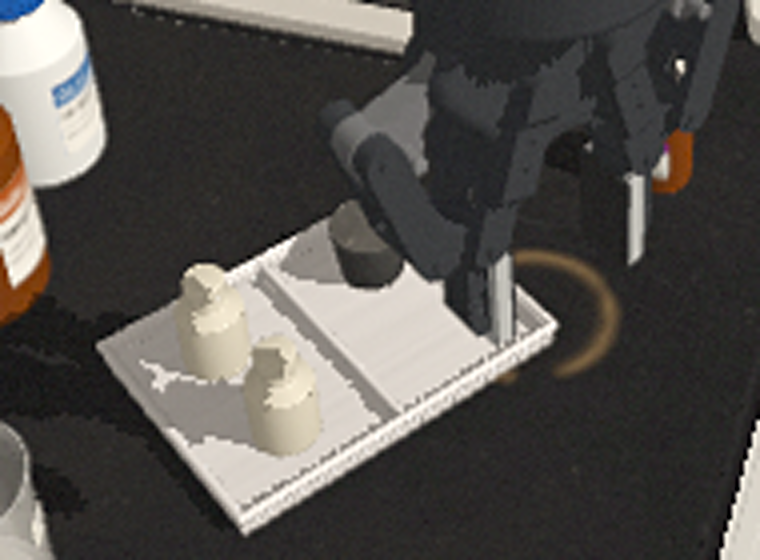

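The picture shows the weight upright on the compartment floor at (283,400), beside the stored weight at (212,325). The stopper at (365,245) has not moved and the gripper is clear.

```bash
python3 -c "
from station import *
print(hand_in())"
```

```text
the job is handed in; nothing more can be done
None
```

The loose weight now stands upright beside the stored weight in its compartment, the stored weight and stopper look undisturbed in the last picture, and the job is handed in (about 7 s on the robot's clock; no verdict was returned).

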